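Hold the spring-return tin carousel open at its stop

TASK

The five-tin carousel on the bench is sprung and turns back when let go. Turn it smoothly, counter-clockwise seen from above, until you feel it come against its stop, where the tall tin faces the pointed nose of the stand, and finish while still holding it there, still. Do not fling it, do not push so hard that the stand skids or tips, and leave the things lying round it alone.

Things in the scene. Friction and masses are not known exactly. Their poses are not given: they have to be found in the camera images.
- stand: Round dark steel stand of the carousel, 210 mm across, 20 mm high, 3 kg, loose on the table on four rubber feet (it skids if pushed sideways with roughly 15 N or more). Origin: centre of its underside, on the carousel's upright axis. Its -x axis points to its front, where a pointed steel nose sticks out 20 mm past the rim.
- stand_nose (a point): Tip of the pointed nose at the front of the stand, 124 mm from the axis, 19 mm above the table.
- carousel (a joint): Angle in rad of the carousel (plywood disc 204 mm across, top 37 mm above the table, five aluminium tins fixed on it on a 68 mm radius) about its upright axis, growing counter-clockwise from above. 0: at rest, held by a spring; 1.3: hard stop, tall tin in line with the nose. The spring takes 1.5 N (at 0) to 2.7 N (at 1.3) at the tall tin, plus a little friction.
- tall_tin_top (a point): Centre of the lid top of the tall tin, 162 mm above the table, 68 mm from the carousel axis. The tall tin is an upright round aluminium cylinder fixed to the disc, 125 mm tall; its lid (top 16 mm) is 44 mm in diameter, the body below 42 mm. The other four tins are 48 to 50 mm across and, like all else on the disc, reach at most 92 mm above the table.
- tape_roll: Bystander: roll of masking tape, 96 mm across, 24 mm high, lying beside the stand; origin at the centre of its underside.
- offcut_3: Bystander: wooden offcut, 60 x 100 x 28 mm, lying beside the stand; origin at the centre of its underside.
- tape_measure: Bystander: tape measure, 66 x 84 x 44 mm, behind the carousel; origin at the centre of its underside.

How it is judged:
By the outcome, as a careful person would: the job done as asked, in the order asked, and still so for the second after the job is handed in, while the arm keeps its last pose, push and grip.
It also fails if it takes over 32 s, if anything falls off the work surface, if the arm or the gripper's body presses on something with over 40 N, if the wrist force passes 120 N, or if a joint passes its speed limit or range.

ROBOT

A 6-joint arm with a two-finger parallel gripper is mounted at the origin on a cart in front of the work surface, level with it; the furniture and walls round the work are solid. World frame = base frame: x ahead of the robot, y to its left, z up, the work surface at z = 0. Lengths are in m, angles in rad, forces in N, time in s.
With the tool pointing down it reaches from about 0.35 to 0.775 m from the base axis. Payload 7.3 kg.
Tool frame: the origin (TCP) lies on the centre line of the jaws, within the pads' length; the fingertips stand 25 mm ahead of it and the grasp point (between the pads) lies 6 mm ahead of it; z points along the fingers, y is the line along which they close (so a half turn about z gives the same grasp; the last joint's range is limited). The gripper opens to 92 mm and grips with 3 to 60 N. Pads are 19 mm wide; open, the fingers measure 130 mm over their backs; the gripper's body (75 mm by 190 mm) begins 47 mm behind the grasp point.
Start: joints at [-1.487, 0.342, 1.524, -0, 1.275, -0.146], TCP at [0.12, -0.511, 0.228] pointing down, gripper open.
Joint ranges: [-2.53, 2.53], [-0.77, 2.02], [0.04, 2.7], [-1, 4.14], [0.28, 2.66], [-3.11, 3.11]. Speed limits (rad/s): [2.57, 2.57, 3.14, 3.14, 3.14, 3.14].

INTERFACE

Orientations are given as [roll, pitch, yaw] about the fixed x, y, z axes, in that order (R = Rz(yaw) Ry(pitch) Rx(roll)).
In Python, from cell import status, read_camera, camera_info, ticket, models gives the robot as it stands.
- The arm moves only by the tool send_rows, never from a script. Its argument "plan" is a list of rows, each an object with "offset": the shift along the tool's x, y, z in mm, a list of three; "yaw": the turn about the tool's z in rad. In form: [{"offset": [dx, dy, dz], "yaw": yaw}, ...]. A call has 1 to 20 rows; each row shifts and turns the commanded pose from where the row before left it, along the tool's axes as they then stand; what a row does not reach is not made up. A row lasts 1/10 s, in which the tool goes at most 50 mm and 8.59 degrees, less where a joint would pass 70% of its speed; a pose out of reach is approached as far as the arm can. A call is refused whole if a number of a shift passes 50 or a number of a turn 0.15, either way. A call with a gripper value outside its range is refused whole. "hand" is the closure, from 0 (fully open) to 1 (shut), set as the call begins (left out, the last holds). The fingers move at their own pace and stop on an object; "squeeze" is the grip in N (left out, the last holds). Time passes only in rows, so rows that do not move let the fingers close. It gives the time, the measured TCP pose, the force, the opening and the grip force at its end, in the units of the state.
- status.observe(): the state, without advancing time (a new reading comes with each control period).
- read_camera(name): name is "scene" or "top"; returns the picture (400x640x3 uint8, red, green, blue); there is no depth.
- camera_info(name): a dict with "vfov" (degrees; the focal length in pixels is half the picture's height over the tangent of half this angle, whatever the lens; pixels are square), "cx", "cy" (the principal point, pixels), "origin" and "attitude" of the camera in the world. Camera axes: x right, y down, z forward; pixel columns grow to the right and rows downward; lengths in m; the calibration is good to about 2 mm. A picture is of the moment at which its call begins. camera_info takes no time and is no camera call.
- ticket.hand_in(): hands the job in; it is judged then, once.
Trained networks look in the newest picture that a camera, given by its name, has taken for a name from the list of things; names that differ only in an ending like _2 or _b are one class to them, and where a whole thing is asked for, a point or a joint stands for the part that bears it (a point fixed in the world has none). Each returns a list of dicts, best first, with "conf" (0 to 1); they miss things now and then, are a little off and sometimes report something else, mostly with a low value. They report only what shows in the picture. A call takes as long as a camera call.
- models.regions_of(camera, label): "mask" (400x640 bool, what is visible of it) and "extent" ([left, top, right, bottom] in pixels, round what is visible of it).
The state is a dict: "time": time; "qpos": joint angles; "qvel": joint speeds; "joint_efforts": joint torques, N m; "tool_pos": TCP position; "tool_rot": TCP orientation; "contact_force": force on the tool from outside, world axes, zero at the start; "torque": the same for the moment, N m; "opening": finger opening in m; "grip_force": force on a finger pad.
Only numpy, scipy, OpenCV 4.12 (cv2) and the standard library are available. Lean on these libraries where they do the work, as an engineer would, in place of code of your own. Each camera call takes 0.05 s, during which the arm holds its last target. There are 200 camera calls.

## Working session

There is one attempt and no reset: what is moved stays moved. The work goes in short steps, Python scripts to look and compute and a tool call to move; the robot and the scene stay as the last step left them, time stands still between calls to the robot, and variables do not carry over. Pictures are saved under pics/ and viewed, at most 10 in all, crops included, and the job is handed in when it is done.

Besides the shell and the picture viewer there is one more tool, called after "Request:" as name([rows], argument=value, ...), one row to a line, values as JSON. send_rows: Moves the arm, as the interface text tells. Its arguments: {"type":"object","properties":{"plan":{"type":"array"},"hand":{"type":"number"},"squeeze":{"type":"number"}},"required":["plan"]}

```bash
mkdir -p pics; cat > h.py <<'E'
import numpy as np, cv2
from cell import status, read_camera, camera_info, ticket, models
from scipy.spatial.transform import Rotation as R
def cam(n):
    c=camera_info(n); f=200/np.tan(np.radians(c['vfov'])/2); return c,f
def rot(a):
    a=np.array(a,float)
    return a if a.shape==(3,3) else (R.from_quat(a).as_matrix() if a.size==4 else R.from_euler('xyz',a).as_matrix())
def ray(n,u,v,z):
    c,f=cam(n); d=rot(c['attitude'])@np.array([(u-c['cx'])/f,(v-c['cy'])/f,1]); o=np.array(c['origin']); return o+d*(z-o[2])/d[2]
def proj(n,p):
    c,f=cam(n); q=rot(c['attitude']).T@(np.array(p)-np.array(c['origin'])); return q[0]/q[2]*f+c['cx'],q[1]/q[2]*f+c['cy']
E
python3 - <<'E'
from h import *
for n in ['scene','top']:
    print(n,camera_info(n)); cv2.imwrite(f'pics/{n}0.png',read_camera(n)[:,:,::-1])
    for l in ['stand','tall_tin_top','stand_nose','carousel','tape_roll','offcut_3','tape_measure']:
        try: print(l,[(round(float(d['conf']),2),np.round(d['extent'],1).tolist(),np.round(np.argwhere(d['mask']).mean(0)[::-1],1).tolist()) for d in models.regions_of(n,l)[:3]])
        except Exception as e: print(l,e)
print(status.observe())
E
```

```text
scene {'vfov': 55.138607846164874, 'cx': 325.0627793845202, 'cy': 198.84227954398938, 'origin': array([ 0.28315229, -0.45369951,  0.73118371]), 'attitude': array([-2.35878167,  0.0196729 , -0.60851304])}
stand [(0.74, [251.5, 194.5, 340.7, 298.2], [295.2, 251.5])]
tall_tin_top [(0.77, [252.3, 192.4, 342.1, 295.0], [295.0, 248.0])]
stand_nose [(0.87, [254.8, 192.8, 343.9, 300.2], [295.0, 251.7])]
carousel [(0.72, [255.0, 191.9, 342.8, 292.6], [294.9, 248.3])]
tape_roll [(0.9, [271.5, 184.1, 300.9, 214.9], [288.7, 197.3])]
offcut_3 [(0.69, [338.9, 272.4, 390.3, 322.2], [364.3, 297.4])]
tape_measure [(0.86, [378.0, 202.5, 411.3, 240.2], [392.5, 218.8])]
top {'vfov': 55.5038003617788, 'cx': 322.06710635740274, 'cy': 201.6644048355322, 'origin': array([0.44439958, 0.0475116 , 1.01487164]), 'attitude': array([-2.95100479, -0.01406877, -1.57617831])}
stand [(0.83, [287.2, 206.9, 366.9, 292.4], [326.0, 246.9])]
tall_tin_top []
stand_nose [(0.96, [285.0, 206.5, 364.3, 292.6], [325.8, 246.9])]
carousel [(0.74, [289.0, 207.6, 367.1, 287.5], [326.1, 245.6])]
tape_roll [(0.6, [241.6, 201.7, 279.3
[... 195 characters left out ...]
 [340.7, 152.7])]
{'time': 0.8, 'qpos': array([-1.48699218e+00,  3.41964740e-01,  1.52407656e+00,  3.40744396e-05,
        1.27540342e+00, -1.46001688e-01]), 'qvel': array([-0.00044208,  0.002286  ,  0.00136927, -0.00183073, -0.00078937,
       -0.00027445]), 'joint_efforts': array([-1.45280766e-03, -4.31090784e+01, -2.44469118e+01,  7.18817906e-02,
        4.84497193e-02,  1.83463237e-05]), 'tool_pos': array([ 0.11962247, -0.51122112,  0.22776702]), 'tool_rot': array([ 3.14144156e+00, -1.07320659e-05,  2.29795914e-01]), 'contact_force': array([-1.16540517,  0.06370648,  0.4805952 ]), 'torque': array([ 0.04652284,  0.03410266, -0.02871234]), 'grip_force': 0.0, 'opening': 0.09173597692015868}
```

```bash
python3 - <<'E'
import cv2
a=cv2.imread('pics/scene0.png')[160:340,220:440]; b=cv2.imread('pics/top0.png')[120:310,220:430]
cv2.imwrite('pics/a.png',cv2.resize(a,None,fx=3.3,fy=3.3,interpolation=cv2.INTER_CUBIC)); cv2.imwrite('pics/b.png',cv2.resize(b,None,fx=3,fy=3,interpolation=cv2.INTER_CUBIC))
E
```

```text
(no output)
```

View pics/a.png

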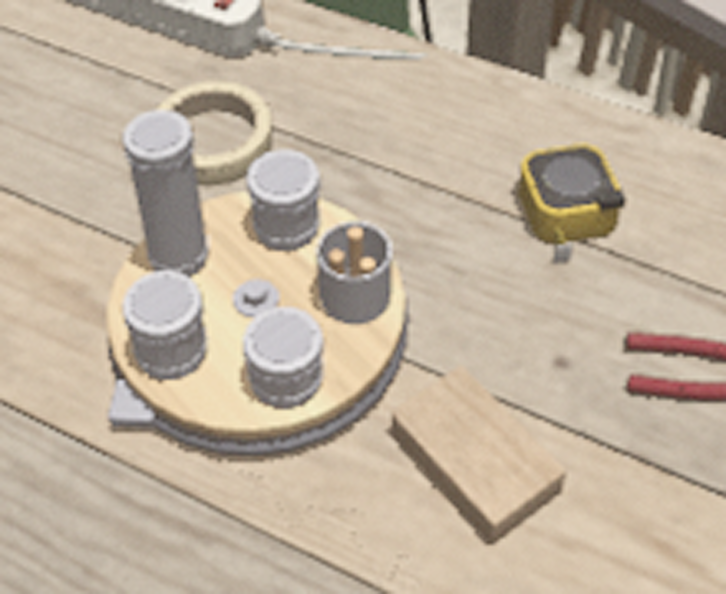

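View pics/b.png

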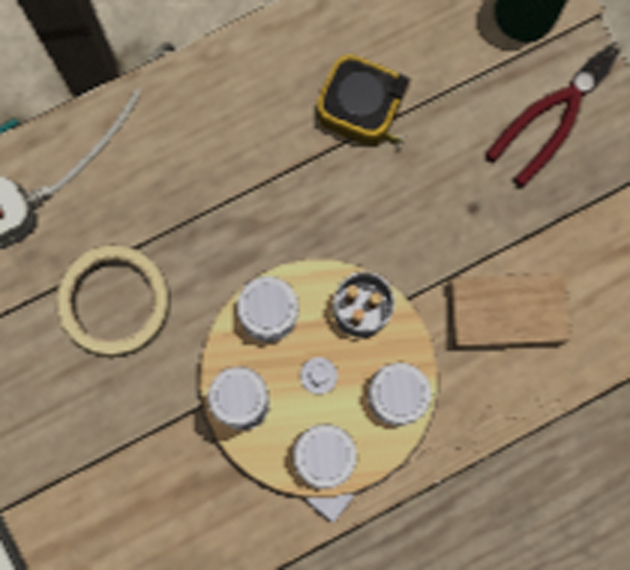

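The scene view shows the tall tin's lid at crop (160,133), left of the hub, with the nose at (125,410). In the top view the hub is at crop (318,376), the tall lid at (237,395) and the nose tip at (333,521). The tape roll is on the left and the offcut on the right.

```bash
python3 - <<'E'
from h import *
T=lambda x,y,z:ray('top',220+x/3,120+y/3,z)
S=lambda x,y,z:ray('scene',220+x/3.3,160+y/3.3,z)
for nm,a,b,z in [('hub',(318,374),(256,292),.045),('tall',(237,395),(160,133),.162),('nose',(333,521),(112,424),.019)]:
    print(nm,T(*a,z),S(*b,z))
for nm,z,a in [('disc',.037,(318,378))]: print(nm,T(*a,z))
d=models.regions_of('top','carousel')[0]['extent']
t=models.regions_of('top','tape_roll')[0]['mask']; m=np.argwhere(t).mean(0)[::-1]; print('tape',ray('top',*m,.015))
c=T(318,374,.045)[:2];p=(T(237,395,.162)[:2]+S(160,133,.162)[:2])/2;n=T(333,521,.019)[:2]
print(np.degrees([np.arctan2(*(p-c)[::-1]),np.arctan2(*(n-c)[::-1])]),np.linalg.norm(p-c),np.linalg.norm(n-c))
E
```

```text
hub [0.52002986 0.02345316 0.045     ] [0.52271526 0.02162098 0.045     ]
tall [0.49562743 0.08661043 0.162     ] [0.49921275 0.0835915  0.162     ]
nose [0.3974538  0.01096811 0.019     ] [0.39930214 0.00340835 0.019     ]
disc [0.51724773 0.02327972 0.037     ]
tape [0.58810878 0.20006605 0.015     ]
[ 110.140869   -174.18416547] 0.06566318218321826 0.12321025271630423
```

Request:
send_rows([
  {"offset": [14,-14,0],"yaw": 0},
  {"offset": [28,-27.5,0],"yaw": 0},
  {"offset": [28,-27.5,0],"yaw": 0},
  {"offset": [28,-27.5,0],"yaw": 0},
  {"offset": [28,-27.5,0],"yaw": 0},
  {"offset": [28,-27.5,0],"yaw": 0},
  {"offset": [28,-27.5,0],"yaw": 0},
  {"offset": [28,-27.5,0],"yaw": 0},
  {"offset": [28,-27.5,0],"yaw": 0},
  {"offset": [28,-27.5,0],"yaw": 0},
  {"offset": [28,-27.5,0],"yaw": 0},
  {"offset": [28,-27.5,0],"yaw": 0},
  {"offset": [28,-27.5,0],"yaw": 0},
  {"offset": [28,-27.5,0],"yaw": 0},
  {"offset": [28,-27.5,0],"yaw": 0},
  {"offset": [28,-27.5,0],"yaw": 0},
  {"offset": [28,-27.5,0],"yaw": 0},
  {"offset": [28,-27.5,0],"yaw": 0},
  {"offset": [14,-14,0],"yaw": 0},
])

```text
time: 2.8
tool_pos: [0.4987, 0.0886, 0.2276]
tool_rot: [-3.141, -0.001, 0.232]
contact_force: [-0.3, -0.5, 1.4]
opening: 0.0919
grip_force: 0.0
```

Request:
send_rows([
  {"offset": [0,0,0],"yaw": -0.14},
  {"offset": [0,0,0],"yaw": -0.14},
  {"offset": [0,0,0],"yaw": -0.14},
  {"offset": [0,0,0],"yaw": -0.14},
  {"offset": [0,0,0],"yaw": -0.14},
  {"offset": [0,0,0],"yaw": -0.14},
  {"offset": [0,0,0],"yaw": -0.14},
  {"offset": [0,0,0],"yaw": -0.14},
  {"offset": [0,0,0],"yaw": -0.14},
  {"offset": [0,0,0],"yaw": -0.14},
  {"offset": [0,0,0],"yaw": -0.14},
  {"offset": [0,0,0],"yaw": -0.14},
  {"offset": [0,0,0],"yaw": 0},
  {"offset": [0,0,0],"yaw": 0},
])

```text
time: 4.2
tool_pos: [0.4975, 0.0861, 0.2277]
tool_rot: [3.142, 0.0, 1.906]
contact_force: [-0.4, -0.3, -0.4]
opening: 0.0918
grip_force: 0.0
```

Request:
send_rows([
  {"offset": [0,0,8],"yaw": 0},
  {"offset": [0,0,16],"yaw": 0},
  {"offset": [0,0,16],"yaw": 0},
  {"offset": [0,0,16],"yaw": 0},
  {"offset": [0,0,12],"yaw": 0},
  {"offset": [0,0,6],"yaw": 0},
  {"offset": [0,0,0],"yaw": 0},
])

```text
time: 4.9
tool_pos: [0.4969, 0.086, 0.1527]
tool_rot: [-3.14, -0.001, 1.909]
contact_force: [0.0, -0.3, -0.6]
opening: 0.0921
grip_force: 0.0
```

Request:
send_rows([
  {"offset": [0,0,0],"yaw": 0},
  {"offset": [0,0,0],"yaw": 0},
  {"offset": [0,0,0],"yaw": 0},
  {"offset": [0,0,0],"yaw": 0},
  {"offset": [0,0,0],"yaw": 0},
], hand=0.45, squeeze=6)

```text
time: 5.4
tool_pos: [0.4976, 0.0861, 0.1539]
tool_rot: [3.141, 0.0, 1.91]
contact_force: [-1.2, 0.6, -0.6]
opening: 0.0564
grip_force: 0.0
```

```bash
python3 - <<'E'
from h import *
a=read_camera('scene')[160:340,220:440,::-1]
s=status.observe(); print(s['tool_pos'],s['contact_force'])
cv2.imwrite('pics/c.png',cv2.resize(a,None,fx=3.3,fy=3.3,interpolation=cv2.INTER_CUBIC))
E
```

```text
[0.49756516 0.08605807 0.15384516] [ 0.83858369  0.79154481 -0.32885978]
```

View pics/c.png

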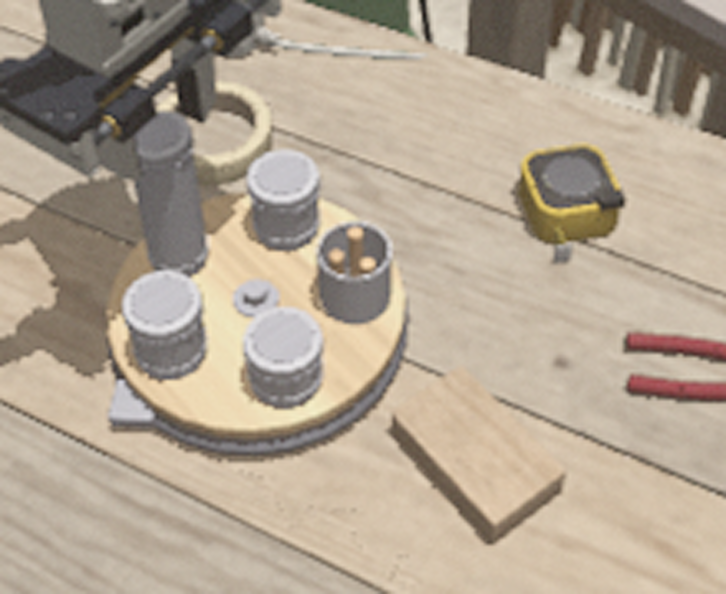

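```bash
python3 - <<'E'
from h import *
s=status.observe(); M=R.from_euler('xyz',s['tool_rot']).as_matrix(); p=s['tool_pos']
for nm,o in [('tip+',[0,.028,.025]),('tip-',[0,-.028,.025]),('mid',[0,0,.025]),('grasp',[0,0,.006])]:
    q=p+M@np.array(o); u,v=proj('scene',q); print(nm,q,(u-220)*3.3,(v-160)*3.3)
a=read_camera('scene')[150:260,200:320,::-1]
cv2.imwrite('pics/d.png',cv2.resize(a,None,fx=5,fy=5,interpolation=cv2.INTER_CUBIC))
E
```

```text
tip+ [0.52398047 0.09536595 0.12885327] 190.22282247221295 142.21086441743725
tip- [0.47116661 0.07674618 0.12883706] 133.23661596064892 193.67660733712125
mid [0.49757354 0.08605606 0.12884517] 162.27371243728027 167.4524412821811
grasp [0.49756718 0.08605758 0.14784516] 158.63259646286662 147.30168021712296
```

View pics/d.png

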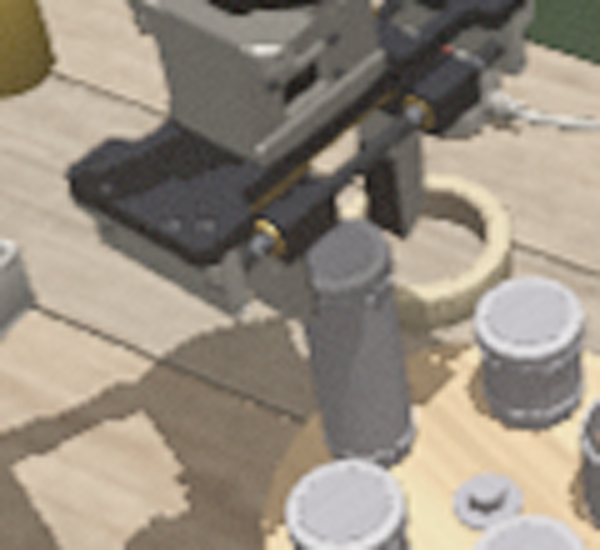

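The tin's lid sits between the fingers at crop (350,250), with the rear finger at (395,200) and the front finger at (290,290). I'll close lightly.

Request:
send_rows([
  {"offset": [0,0,0],"yaw": 0},
  {"offset": [0,0,0],"yaw": 0},
  {"offset": [0,0,0],"yaw": 0},
  {"offset": [0,0,0],"yaw": 0},
  {"offset": [0,0,0],"yaw": 0},
], hand=0.7, squeeze=6)

```text
time: 6.0
tool_pos: [0.4974, 0.086, 0.1537]
tool_rot: [-3.141, 0.0, 1.91]
contact_force: [-1.8, -0.4, 1.6]
opening: 0.0432
grip_force: 6.0
```

Request:
send_rows([
  {"offset": [0,-1.4,0],"yaw": -0.02},
  {"offset": [-0.05,-2.7,0],"yaw": -0.04},
  {"offset": [-0.05,-2.7,0],"yaw": -0.04},
  {"offset": [-0.05,-2.7,0],"yaw": -0.04},
  {"offset": [-0.05,-2.7,0],"yaw": -0.04},
  {"offset": [-0.05,-2.7,0],"yaw": -0.04},
  {"offset": [-0.05,-2.7,0],"yaw": -0.04},
  {"offset": [-0.05,-2.7,0],"yaw": -0.04},
])

```text
time: 6.8
tool_pos: [0.4801, 0.0763, 0.1537]
tool_rot: [3.141, 0.001, 2.212]
contact_force: [2.0, -1.6, -1.2]
opening: 0.0437
grip_force: 6.0
```

Request:
send_rows([
  {"offset": [-0.05,-2.7,0],"yaw": -0.04},
  {"offset": [-0.05,-2.7,0],"yaw": -0.04},
  {"offset": [-0.05,-2.7,0],"yaw": -0.04},
  {"offset": [-0.05,-2.7,0],"yaw": -0.04},
  {"offset": [-0.05,-2.7,0],"yaw": -0.04},
  {"offset": [-0.05,-2.7,0],"yaw": -0.04},
  {"offset": [-0.05,-2.7,0],"yaw": -0.04},
  {"offset": [-0.05,-2.7,0],"yaw": -0.04},
  {"offset": [-0.05,-2.7,0],"yaw": -0.04},
  {"offset": [-0.05,-2.7,0],"yaw": -0.04},
])

```text
time: 7.8
tool_pos: [0.463, 0.0563, 0.1538]
tool_rot: [3.14, 0.003, 2.612]
contact_force: [3.9, -0.9, -4.0]
opening: 0.0434
grip_force: 6.0
```

```bash
python3 - <<'E'
from h import *
c=np.array([.521,.0225]); s=status.observe(); d=s['tool_pos'][:2]-c
F=[status.observe()['contact_force'] for _ in range(3)]
th=np.arctan2(d[1],d[0]);print(np.degrees(th),np.linalg.norm(d),s['tool_rot'],F)
F=np.mean(F,0)[:2];r=d/np.linalg.norm(d);print('rad',F@r,'ccw',F@[-r[1],r[0]])
E
```

```text
149.8061115460481 0.06711359119458993 [3.14045447e+00 3.05222901e-03 2.61218429e+00] [array([ 3.85724325, -0.86849295, -4.01213501]), array([ 3.85724325, -0.86849295, -4.01213501]), array([ 3.85724325, -0.86849295, -4.01213501])]
rad -3.77071429732156 ccw -1.189251513745171
```

Request:
send_rows([
  {"offset": [-0.15,-2.7,0],"yaw": -0.04},
  {"offset": [-0.15,-2.7,0],"yaw": -0.04},
  {"offset": [-0.15,-2.7,0],"yaw": -0.04},
  {"offset": [-0.15,-2.7,0],"yaw": -0.04},
  {"offset": [-0.15,-2.7,0],"yaw": -0.04},
  {"offset": [-0.15,-2.7,0],"yaw": -0.04},
  {"offset": [-0.15,-2.7,0],"yaw": -0.04},
  {"offset": [-0.15,-2.7,0],"yaw": -0.04},
  {"offset": [-0.05,-2,0],"yaw": -0.03},
  {"offset": [-0.05,-1.4,0],"yaw": -0.02},
])

```text
time: 8.8
tool_pos: [0.4553, 0.033, 0.1538]
tool_rot: [3.141, 0.003, 2.981]
contact_force: [5.6, 1.2, -4.5]
opening: 0.0437
grip_force: 6.0
```

```bash
cat > f.py <<'E'
from h import *
c=np.array([.521,.0225]); read_camera('top'); s=status.observe(); d=s['tool_pos'][:2]-c
th=np.arctan2(d[1],d[0]);r=d/np.linalg.norm(d)
F=[]
for _ in range(4):
    F.append(status.observe()['contact_force']); im=read_camera('scene')
F=np.array(F)
print(s['time'],np.degrees(th)%360,np.linalg.norm(d),s['tool_rot'][2],s['opening'],s['grip_force'])
print('rad',F[:,:2]@r,'ccw',F[:,:2]@[-r[1],r[0]],'z',F[:,2],'tz',status.observe()['torque'])
cv2.imwrite('pics/last.png',cv2.resize(im[160:340,220:440,::-1],None,fx=3.3,fy=3.3,interpolation=cv2.INTER_CUBIC))
E
python3 f.py
```

```text
8.85 171.0435618049671 0.06650707635515214 2.9821684000493187 0.04342820874091255 5.9996916353702545
rad [-5.67623141 -5.39341024 -5.29511468 -5.18508398] ccw [-1.87945416 -2.14456636 -1.95547083 -2.24267526] z [-4.09038245 -3.86357248 -4.88842964 -4.84423845] tz [ 0.25226534 -1.11672519 -0.01956681]
```

Request:
send_rows([
  {"offset": [-0.4,-1.4,0],"yaw": -0.02},
  {"offset": [-0.4,-1.4,0],"yaw": -0.02},
  {"offset": [-0.4,-1.4,0],"yaw": -0.02},
  {"offset": [-0.4,-1.4,0],"yaw": -0.02},
  {"offset": [-0.2,-1.4,0],"yaw": -0.02},
  {"offset": [-0.1,-1.4,0],"yaw": -0.02},
])

```text
time: 9.65
tool_pos: [0.4547, 0.0246, 0.1537]
tool_rot: [3.141, -0.0, 3.102]
contact_force: [2.6, 4.4, -1.6]
opening: 0.0436
grip_force: 6.0
```

```bash
python3 f.py
```

```text
9.7 178.42943216501482 0.06634076870642805 3.1025148998189356 0.0435144749054388 5.999830886721611
rad [-1.4416562  -1.66468396 -1.07008192 -0.5456641 ] ccw [-4.95619221 -4.7457629  -3.42098565 -4.80791069] z [-0.88804931 -1.39989296 -0.83040551 -0.34762794] tz [ 0.75706979 -0.31336627  0.13073161]
```

Request:
send_rows([
  {"offset": [-0.03,-1,0],"yaw": -0.015},
  {"offset": [-0.03,-1,0],"yaw": -0.015},
  {"offset": [0,0,0],"yaw": 0},
])

```text
time: 10.2
tool_pos: [0.4547, 0.0224, 0.1537]
tool_rot: [-3.142, -0.0, 3.131]
contact_force: [-0.1, 4.2, 0.5]
opening: 0.0437
grip_force: 6.0
```

```bash
python3 f.py
```

```text
10.25 180.07244250151268 0.06630466623249648 3.1299099656024034 0.04347927213539708 5.999943986535072
rad [-0.03554081 -0.04931649 -0.74651514  1.08788441] ccw [-3.54108581 -3.97294828 -3.01900335 -3.84510736] z [1.03817533 0.27841735 1.60490145 2.17907868] tz [ 0.74222541 -0.07811827  0.0903528 ]
```

View pics/last.png

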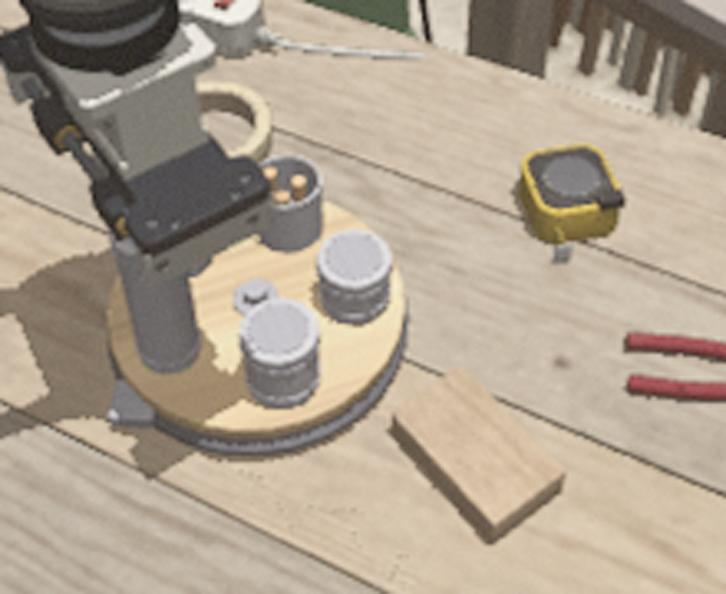

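The tall tin's base is at (168,350), still slightly short of the hub–nose line. The stand hasn't moved (hub 256,292; nose 112,420). I'll carry on in small steps.

Request:
send_rows([
  {"offset": [-0.03,-1,0],"yaw": -0.015},
  {"offset": [-0.03,-1,0],"yaw": -0.015},
  {"offset": [0,0,0],"yaw": 0},
])

```text
time: 10.75
tool_pos: [0.4548, 0.0203, 0.1537]
tool_rot: [-3.142, -0.0, -3.123]
contact_force: [-1.3, 4.5, 2.2]
opening: 0.0437
grip_force: 6.0
```

```bash
python3 f.py
```

```text
10.8 181.82136824685332 0.0662495659466197 -3.12327689095341 0.043783177128056155 5.999971702694893
rad [0.84576727 2.12163817 1.03606473 0.74674256] ccw [-4.53704199 -4.20312428 -3.94178049 -4.50091215] z [2.71891509 2.51137125 2.48819479 2.28467252] tz [0.82706655 0.06415578 0.18164878]
```

Request:
send_rows([
  {"offset": [0.05,-1,0],"yaw": -0.015},
  {"offset": [0.05,-1,0],"yaw": -0.015},
  {"offset": [0,0,0],"yaw": 0},
])

```text
time: 11.3
tool_pos: [0.4549, 0.0183, 0.1537]
tool_rot: [-3.141, -0.0, -3.093]
contact_force: [-0.6, 4.5, 2.3]
opening: 0.0438
grip_force: 6.0
```

```bash
python3 f.py
```

```text
11.35 183.6378583101836 0.06619565658425175 -3.0933865866440318 0.04378856151529703 6.000036969780922
rad [1.51840043 0.70930668 0.00396243 0.51147746] ccw [-3.63302325 -5.3015911  -3.74132032 -3.71448346] z [2.56497438 2.39689429 1.89547217 2.59818779] tz [0.83385562 0.01614242 0.13078299]
```

Request:
send_rows([
  {"offset": [0,-1,0],"yaw": -0.015},
  {"offset": [0,-1,0],"yaw": -0.015},
  {"offset": [0,0,0],"yaw": 0},
])

```text
time: 11.85
tool_pos: [0.4552, 0.0172, 0.1537]
tool_rot: [3.14, 0.001, -3.063]
contact_force: [0.7, 8.6, 1.4]
opening: 0.0437
grip_force: 6.0
```

```bash
python3 f.py
```

```text
11.9 184.58400805588016 0.06602066064067652 -3.063418906638289 0.043491097478642 6.000324413180351
rad [-1.01782743 -0.67757598 -0.65353786 -1.59553047] ccw [-8.59410333 -8.92511368 -8.04855809 -9.39842355] z [2.64749852 1.80510686 1.54824783 1.22665205] tz [ 1.62399776 -0.24161565 -0.04858327]
```

The tangential force doubled from about 4.2 N to 8.8 N and the tool lagged. The angle is about 1.297 rad, so this is the stop. I'll hold still and verify.

Request:
send_rows([
  {"offset": [0,0,0],"yaw": 0},
  {"offset": [0,0,0],"yaw": 0},
  {"offset": [0,0,0],"yaw": 0},
  {"offset": [0,0,0],"yaw": 0},
  {"offset": [0,0,0],"yaw": 0},
  {"offset": [0,0,0],"yaw": 0},
  {"offset": [0,0,0],"yaw": 0},
  {"offset": [0,0,0],"yaw": 0},
])

```text
time: 12.9
tool_pos: [0.4552, 0.0172, 0.1537]
tool_rot: [3.14, 0.001, -3.063]
contact_force: [-0.2, 7.8, 2.6]
opening: 0.0439
grip_force: 6.0
```

```bash
python3 f.py
```

```text
12.95 184.56356685489695 0.066016525011684 -3.063360978935091 0.04373431760136221 6.000252887606621
rad [-0.77390557 -1.06788864 -0.91895688 -0.82258754] ccw [-8.78185056 -8.22230996 -8.48713238 -9.36006894] z [2.09552898 2.66795902 2.68478051 1.58217984] tz [ 1.58935352 -0.17656497 -0.01903613]
```

View pics/last.png

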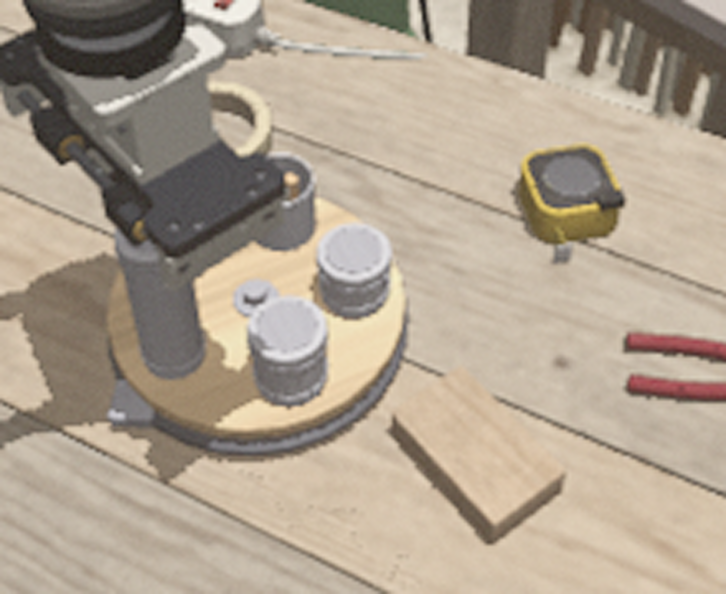

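The tall tin's base at about (175,355) now lines up with the hub (256,292) and the nose (112,420). The stand and the things round it haven't moved, and the force is steady.

```bash
python3 -c "
from cell import ticket
print(ticket.hand_in())"
```

```text
the job is handed in; nothing more can be done
None
```

I turned the carousel counter-clockwise to its stop (about 1.30 rad, tall tin in line with the nose) and handed it in at about 13 s of the 32 s limit, still holding it there with a steady push of about 9 N; in the pictures the stand and the things round it had not moved.

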